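Clear the jar and hold back the carousel's index plunger

ROBOT

A 7-joint arm with a two-finger parallel gripper is mounted at the origin on the work surface. World frame = base frame: x ahead of the robot, y to its left, z up, the work surface at z = 0. Lengths are in m, angles in rad, forces in N, time in s.
With the tool pointing down it reaches from about 0.425 to 0.925 m from the base axis. Payload 6.8 kg.
Tool frame: the origin (TCP) lies on the mounting face of the last link; the fingertips stand 173 mm ahead of it and the grasp point (between the pads) lies 155 mm ahead of it; z points along the fingers, y is the line along which they close (so a half turn about z gives the same grasp; the last joint's range is limited). The gripper opens to 85 mm and grips with 20 to 120 N. Pads are 22 mm wide; open, the fingers measure 114 mm over their backs; the gripper's body (76 mm by 85 mm) begins 54 mm behind the grasp point. The pads swing forward as they close: fully open they stand 13 mm farther back than shut.
Start: joints at [-1.303, 0.477, 0.022, 1.555, -0.011, 1.109, -0.083], TCP at [0.248, 0.628, 0.405] pointing down, gripper open.
Joint ranges: [-2.96, 2.96], [-0.34, 2.1], [-1.41, 1.46], [0.24, 2.44], [-1.37, 4.51], [0.17, 1.92], [-2.96, 2.96]. Speed limits (rad/s): [2.39, 2.39, 3.14, 3.14, 3.14, 3.14, 3.14].

INTERFACE

Orientations are given as a rotation vector (axis times angle).
In Python, from bench import r gives the robot as it stands.
- The arm moves only by the tool arm_command, never from a script. Its argument "plan" is a list of rows, each an object of numbers: "claw": the closure, from 0 (fully open) to 1 (shut); "tx", "ty", "tz": the shift along the tool's x, y, z in m; "ax", "ay", "az": the turn, a rotation vector about the tool's x, y, z in degrees. A call has exactly 10 rows; each row shifts and turns the commanded pose from where the row before left it, along the tool's axes as they then stand; what a row does not reach is not made up. A row lasts 1/12 s, in which the tool goes at most 41.7 mm and 7.16 degrees, less where a joint would pass 70% of its speed; a pose out of reach is approached as far as the arm can. A call is refused whole if a number of a shift passes 0.0417 or a number of a turn 7.16, either way. A call with a gripper value outside its range is refused whole. The fingers move at their own pace and stop on an object; "squeeze" is the grip in N (left out, the last holds). Time passes only in rows, so rows that do not move let the fingers close, or fill a call up. It gives the time, the measured TCP pose, the force, the opening and the grip force at its end, in the units of the state.
- r.get_obs(): the state, without advancing time (a new reading comes with each control period).
- r.grab_frame(name): name is "scene" or "top" or "wrist"; returns the picture (420x560x3 uint8, red, green, blue); there is no depth.
- r.camera_model(name): a dict with "fx", "fy", "cx", "cy" (pixels), "position" and "orientation" of the camera in the world; the wrist camera has in their place "tool_from_camera" (4x4, takes a point from camera to tool coordinates, whose origin is the TCP and whose axes are the flange's). Camera axes: x right, y up, looking along -z (the intrinsics and any distortion apply to the point x, -y, -z); pixel columns grow to the right and rows downward; lengths in m; the calibration is good to about 2 mm. A picture is of the moment at which its call begins: read the wrist's pose just before it. camera_model takes no time and is no camera call.
- r.hand_in(): hands the job in; it is judged then, once.
Trained networks look in the newest picture that a camera, given by its name, has taken for a name from the list of things; names that differ only in an ending like _2 or _b are one class to them, and where a whole thing is asked for, a point or a joint stands for the part that bears it (a point fixed in the world has none). Each returns a list of dicts, best first, with "confidence" (0 to 1); they miss things now and then, are a little off and sometimes report something else, mostly with a low value. They report only what shows in the picture. A call takes as long as a camera call. They do not tell look-alikes from the thing itself.
- r.boxes_of(target, camera): "location" ([x, y, z] in m, in the coordinates of the camera as it stood for that picture, good to about 4 mm: the middle of the surface that is visible of it).
- r.tip_of(target, camera): "location" ([x, y, z] in m, in the coordinates of the camera as it stood for that picture, good to about 4 mm: a listed point, or the origin of a listed thing).
The state is a dict: "clock": time; "joints": joint angles; "qvel": joint speeds; "tau": joint torques, N m; "tcp_pos": TCP position; "orientation": TCP orientation; "contact_force": force on the tool from outside, world axes, zero at the start; "moment": the same for the moment, N m; "grip_width": finger opening in m; "gripper_force": force on a finger pad.
Only numpy, scipy, OpenCV 4.12 (cv2) and the standard library are available. Lean on these libraries where they do the work, as an engineer would, in place of code of your own. Each camera call takes 0.05 s, during which the arm holds its last target. There are 200 camera calls.

TASK

The squat white jar stands in the way of the knob of the sample carousel's sprung index plunger: put the jar upright in the free part of the white tray. Then pull the plunger's knob out, fully back to its stop, so that its pin is clear of the hole in the disc's rim, and finish while holding it there in the gripper: do not let go. Never tip the jar over, and leave the other glassware and tools where they are.

Things in the scene. Friction and masses are not known exactly. Their poses are not given: they have to be found in the camera images.
- carousel: Fixed sample carousel: cream base 200 x 200 x 45 mm under a 230 mm aluminium disc (top at 85 mm) with vials up to 117 mm. Origin on the bench under the disc's centre, z up. On its -x side a steel bracket, 36 mm wide, 90 high, with a bush ending at x = -158 mm, carries the index plunger, whose level axis is the carousel's x axis, 70 mm above the bench.
- knob (a point): Grip point amid the plunger's black knob, on its axis, 70 mm above the bench, at carousel x = -185 mm when seated; moves with it; axes as the carousel's, pulled along -x. Knob: level cylinder 26 mm diameter, reaching 15 mm each way along x, the outermost 5 mm a 32 mm lip. 27 mm of free room from here in to the bush (only an 8 mm pin); nothing below or beside.
- plunger (a joint): Travel of the index plunger, m: 0 = pin seated 12 mm deep in the hole in the disc's rim, grows as the knob is pulled out along the carousel's -x, 0.020 = fully back at its stop. A spring pulls it home with 4 N when seated and 8 N fully back, so it snaps home when let go.
- jar_center (a point): Centre (half-way up, 40 mm above its underside) of the squat white plastic jar with a screw cap, 52 mm diameter, 80 mm high, about 0.15 kg, loose. It stands on the bench just in front of the knob, its side 5 to 9 mm from the knob's outer end, up to 12 mm to either side of the plunger's axis. z is its upright axis.
- tray: Fixed shallow white plastic tray, 200 (own x) x 130 (own y) x 16 mm outside, walls and floor 4 mm thick, open on top. Origin at the centre of its underside, z up. The dropper bottle stands in its half towards own +x (about x = +60 mm); the other half (about x = -45 mm, y = 0) is free.
- dropper: Bystander, to be left alone: small amber dropper bottle with black cap, 30 mm diameter, 60 high, standing in the tray. Origin at the underside's centre.
- beaker_big: Bystander, to be left alone: glass beaker, 76 mm diameter, 95 high. Origin at the underside's centre.
- beaker_small: Bystander, to be left alone: glass beaker, 50 mm diameter, 60 high, near the robot. Origin at the underside's centre.
- reagent: Bystander, to be left alone: tall white plastic bottle, 68 mm diameter, 170 high, to the left of the carousel. Origin at the underside's centre.
- stopper: Bystander, to be left alone: cork stopper, 28 mm diameter, 26 high. Origin at the underside's centre.
- brush: Bystander, to be left alone: bottle brush lying flat, 160 mm long. Origin at the underside's centre.
- dish: Bystander, to be left alone: low white ceramic dish, 90 mm diameter, 16 high. Origin at the underside's centre.
- jar: The same jar; origin at the centre of its underside.
Mind the look-alikes: they are no part of the job. What is shaped like the jar but blue or red is not meant.

How it is judged:
On the way:
1. the jar stands upright and released in the tray (x of jar_center in the frame of tray between -0.075 and 0.075 m and y of jar_center in the frame of tray between -0.042 and 0.042 m and z of jar_center in the frame of tray between 0.038 and 0.048 m and angle between jar_center's own z axis and vertical below 0.12 rad and linear speed of jar below 0.03 m/s and contact force between the fingers and jar below 0.1 N), for 0.2 s.
At the end, for the whole second after the job is handed in: The plunger is at least 17 mm out of its 20 mm travel, held by the fingers (more than 2 N of contact), not by the jar, through the last second; the jar stands upright (within 0.12 rad), at rest and untouched on the tray's floor, between its walls (all of step 1 and value of joint plunger above 0.017 m and contact force between the fingers and plunger above 2 N and contact force between jar and plunger below 0.1 N); the arm keeps its last pose, push and grip.
It fails at once if the jar is tipped over (angle between jar_center's own z axis and vertical above 0.7 rad).
It fails at once if a bystander is moved by more than 30 mm (distance of any of dropper, beaker_big, beaker_small, reagent, stopper, brush, dish from where it was at the start of the episode above 0.03 m).
It fails at once if a standing bystander is tipped over (angle between any of dropper, beaker_big, beaker_small, reagent, stopper, dish's own z axis and vertical above 0.5 rad).
It also fails if it takes over 45 s, if anything falls off the work surface, if the arm or the gripper's body presses on something with over 40 N, if the wrist force passes 120 N, or if a joint passes its speed limit or range.

## Working session

There is one attempt and no reset: what is moved stays moved. The work goes in short steps, Python scripts to look and compute and a tool call to move; the robot and the scene stay as the last step left them, time stands still between calls to the robot, and variables do not carry over. Pictures are saved under pics/ and viewed, at most 10 in all, crops included, and the job is handed in when it is done.

Besides the shell and the picture viewer there is one more tool, called after ">>>" as name([rows], argument=value, ...), one row to a line, values as JSON. arm_command: Moves the arm, as the interface text tells. Its arguments: {"type":"object","properties":{"plan":{"type":"array","items":{"type":"object","properties":{"claw":{"type":"number"},"tx":{"type":"number"},"ty":{"type":"number"},"tz":{"type":"number"},"ax":{"type":"number"},"ay":{"type":"number"},"az":{"type":"number"}}}},"squeeze":{"type":"number"}},"required":["plan"]}

```bash
mkdir -p pics; cat > h.py <<'E'
import numpy as np, cv2
from scipy.spatial.transform import Rotation as R
from bench import r
def cam(name,o=None):
    m=r.camera_model(name)
    if name=='wrist':
        o=o or r.get_obs(); T=np.eye(4);T[:3,:3]=R.from_rotvec(o['orientation']).as_matrix();T[:3,3]=o['tcp_pos']
        return T@np.array(m['tool_from_camera'])
    T=np.eye(4);q=np.array(m['orientation']);T[:3,:3]=q if q.shape==(3,3) else R.from_rotvec(q).as_matrix();T[:3,3]=m['position'];return T
def save(name,f):
    im=r.grab_frame(name);cv2.imwrite('pics/'+f,im[:,:,::-1]);return im
def find(names,c,fn='tip_of',T=None):
    T=cam(c) if T is None else T
    for n in names:
        for d in getattr(r,fn)(n,c)[:3]:
            print(c,fn,n,round(d['confidence'],2),np.round((T@np.append(d['location'],1))[:3],3))
E
python3 - <<'E'
from h import *
print(r.get_obs()); print(r.camera_model('top')); print(r.camera_model('wrist'))
a=save('scene','s0.png');b=save('top','t0.png');
cv2.imwrite('pics/c0.png',cv2.resize(np.hstack([a,b]),(800,300))[:,:,::-1])
for c in ('top','scene'):find(['carousel','knob','jar_center','tray','dropper','reagent','beaker_big','beaker_small'],c)
E
```

```text
{'clock': 0.0, 'joints': array([-1.30312027,  0.47778802,  0.02235812,  1.55644234, -0.01150256,
        1.10926219, -0.08310791]), 'qvel': array([-3.82835518e-05,  8.63005035e-05, -1.09975346e-03, -2.39166741e-03,
       -3.39236984e-05,  6.02302443e-04, -4.00136512e-04]), 'tau': array([ 1.58323005e-04, -5.96449220e+01,  1.60827778e+00, -2.81201130e+01,
        1.25066412e-02,  9.18955629e-03,  1.60478385e-05]), 'tcp_pos': array([0.24762318, 0.62765085, 0.40373772]), 'orientation': array([-5.86769850e-01, -3.08610945e+00,  2.76549988e-03]), 'contact_force': array([-0.88196264, -1.02851504, -0.5947001 ]), 'moment': array([-0.02624226, -0.01156924,  0.04353592]), 'gripper_force': 0.0, 'grip_width': 0.085394610185455}
{'fx': 415.22131764488677, 'fy': 415.22131764488677, 'cx': 277.3432648533832, 'cy': 202.47787576320025, 'position': array([0.49414546, 0.00960311, 0.97284812]), 'orientation': array([ 0.07280431, -0.06963533, -1.56785257])}
{'fx': 299.3256582091289, 'fy': 299.3256582091289, 'cx': 274.86734756489557, 'cy': 215.29550857048335, 'tool_from_camera': array([[-1.19829431e-03,  9
[... 580 characters left out ...]
0.602 -0.158  0.042]
top tip_of tray 0.94 [ 0.533 -0.354 -0.005]
top tip_of dropper 0.57 [ 0.594 -0.358  0.009]
top tip_of beaker_small 0.6 [ 0.369 -0.152  0.004]
scene tip_of carousel 0.92 [0.633 0.078 0.   ]
scene tip_of knob 0.79 [ 0.602 -0.111  0.074]
scene tip_of knob 0.69 [ 0.369 -0.153  0.002]
scene tip_of jar_center 0.96 [ 0.602 -0.155  0.042]
scene tip_of jar_center 0.94 [ 0.807 -0.156  0.042]
scene tip_of jar_center 0.83 [ 0.718 -0.15   0.037]
scene tip_of tray 0.62 [ 0.536 -0.354  0.004]
scene tip_of dropper 0.7 [ 0.597 -0.357  0.002]
scene tip_of reagent 0.94 [0.665 0.42  0.   ]
scene tip_of beaker_big 0.61 [0.63  0.077 0.002]
scene tip_of beaker_small 0.77 [ 0.368 -0.153  0.002]
```

View pics/t0.png

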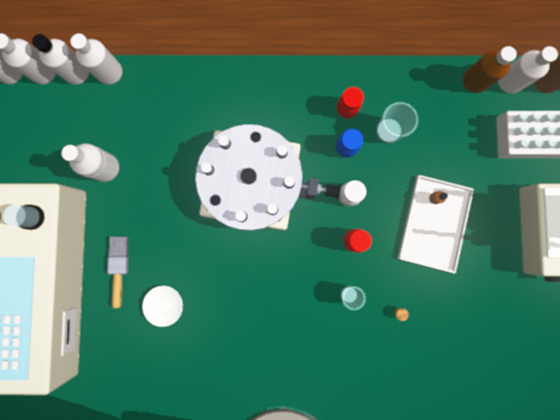

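View pics/s0.png

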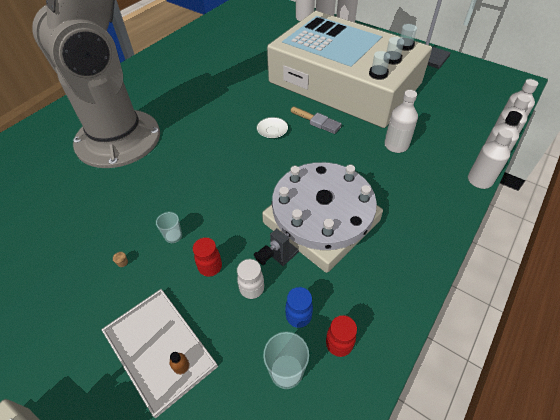

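The top picture shows the white jar at (352,192) in front of the knob (315,188), a red jar at (358,240), a blue one at (350,142) and the tray around (436,225), with its free half at the lower end. I'll move over the jar now.

>>> arm_command([
  {"tx":-0.029,"ty":-0.029,"claw":0},
  {"tx":-0.029,"ty":-0.029,"claw":0},
  {"tx":-0.029,"ty":-0.029,"claw":0},
  {"tx":-0.029,"ty":-0.029,"claw":0},
  {"tx":-0.029,"ty":-0.029,"claw":0},
  {"tx":-0.029,"ty":-0.029,"claw":0},
  {"tx":-0.029,"ty":-0.029,"claw":0},
  {"tx":-0.029,"ty":-0.029,"claw":0},
  {"tx":-0.029,"ty":-0.029,"claw":0},
  {"tx":-0.029,"ty":-0.029,"claw":0},
])

```text
invalid input at $.plan[0]: expected keys claw, tx, ty, tz, ax, ay, az
```

>>> arm_command([
  {"tx":-0.029,"ty":-0.029,"claw":0},
  {"tx":-0.029,"ty":-0.029,"claw":0},
  {"tx":-0.029,"ty":-0.029,"claw":0},
  {"tx":-0.029,"ty":-0.029,"claw":0},
  {"tx":-0.029,"ty":-0.029,"claw":0},
  {"tx":-0.029,"ty":-0.029,"claw":0},
  {"tx":-0.029,"ty":-0.029,"claw":0},
  {"tx":-0.029,"ty":-0.029,"claw":0},
  {"tx":-0.029,"ty":-0.029,"claw":0},
  {"tx":-0.029,"ty":-0.029,"claw":0},
])

```text
invalid input at $.plan[0]: expected keys claw, tx, ty, tz, ax, ay, az
```

>>> arm_command([
  {"az":7.1,"claw":0},
  {"az":7.1,"claw":0},
  {"az":7.1,"claw":0},
  {"az":7.1,"claw":0},
  {"az":7.1,"claw":0},
  {"az":7.1,"claw":0},
  {"az":7.1,"claw":0},
  {"az":7.1,"claw":0},
  {"az":7.1,"claw":0},
  {"az":7.1,"claw":0},
])

```text
invalid input at $.plan[0]: expected keys claw, tx, ty, tz, ax, ay, az
```

```bash
python3 - <<'E'
from h import *
o=r.get_obs();print(o['clock'],o['joints'],o['tcp_pos'],R.from_rotvec(o['orientation']).as_matrix().round(3))
T=cam('wrist',o)
save('wrist','w1.png')
find(['carousel','knob','jar_center','tray','dropper'],'wrist',T=T)
# tray corners from top image at rim z=.016
m=r.camera_model('top');C=cam('top')
def ray(u,v,z):
    d=C[:3,:3]@np.array([(u-m['cx'])/m['fx'],-(v-m['cy'])/m['fy'],-1]);p=C[:3,3];return p+d*(z-p[2])/d[2]
P=np.array([ray(*c,.016) for c in [(420,177),(473,186),(455,272),(400,261)]]);print(P.round(3),P.mean(0))
E
```

```text
0.9 [-1.30310736  0.47699271  0.0223832   1.55541005 -0.01149512  1.10931838
 -0.08312461] [0.24772038 0.62790675 0.40470822] [[-0.93   0.367 -0.   ]
 [ 0.367  0.93   0.   ]
 [ 0.    -0.    -1.   ]]
[[ 0.641 -0.32   0.016]
 [ 0.62  -0.442  0.016]
 [ 0.423 -0.393  0.016]
 [ 0.447 -0.269  0.016]] [ 0.53297431 -0.35606256  0.016     ]
```

View pics/w1.png

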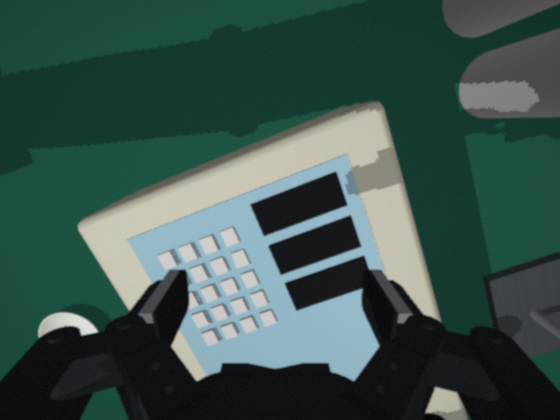

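The picture shows only the keypad instrument under the start pose. The moves were refused because every row needs all the keys, so I'll resend them.

>>> arm_command([
  {"claw":0,"tx":-0.029,"ty":-0.029,"tz":0,"ax":0,"ay":0,"az":0},
  {"claw":0,"tx":-0.029,"ty":-0.029,"tz":0,"ax":0,"ay":0,"az":0},
  {"claw":0,"tx":-0.029,"ty":-0.029,"tz":0,"ax":0,"ay":0,"az":0},
  {"claw":0,"tx":-0.029,"ty":-0.029,"tz":0,"ax":0,"ay":0,"az":0},
  {"claw":0,"tx":-0.029,"ty":-0.029,"tz":0,"ax":0,"ay":0,"az":0},
  {"claw":0,"tx":-0.029,"ty":-0.029,"tz":0,"ax":0,"ay":0,"az":0},
  {"claw":0,"tx":-0.029,"ty":-0.029,"tz":0,"ax":0,"ay":0,"az":0},
  {"claw":0,"tx":-0.029,"ty":-0.029,"tz":0,"ax":0,"ay":0,"az":0},
  {"claw":0,"tx":-0.029,"ty":-0.029,"tz":0,"ax":0,"ay":0,"az":0},
  {"claw":0,"tx":-0.029,"ty":-0.029,"tz":0,"ax":0,"ay":0,"az":0},
])

```text
clock: 2.03
tcp_pos: [0.4114, 0.2497, 0.4051]
orientation: [0.587, 3.086, 0.001]
contact_force: [0.9, -0.8, -0.4]
grip_width: 0.0856
gripper_force: 0.0
```

>>> arm_command([
  {"claw":0,"tx":-0.029,"ty":-0.029,"tz":0,"ax":0,"ay":0,"az":0},
  {"claw":0,"tx":-0.029,"ty":-0.029,"tz":0,"ax":0,"ay":0,"az":0},
  {"claw":0,"tx":-0.029,"ty":-0.029,"tz":0,"ax":0,"ay":0,"az":0},
  {"claw":0,"tx":-0.029,"ty":-0.029,"tz":0,"ax":0,"ay":0,"az":0},
  {"claw":0,"tx":-0.029,"ty":-0.029,"tz":0,"ax":0,"ay":0,"az":0},
  {"claw":0,"tx":-0.029,"ty":-0.029,"tz":0,"ax":0,"ay":0,"az":0},
  {"claw":0,"tx":-0.029,"ty":-0.029,"tz":0,"ax":0,"ay":0,"az":0},
  {"claw":0,"tx":-0.029,"ty":-0.029,"tz":0,"ax":0,"ay":0,"az":0},
  {"claw":0,"tx":-0.029,"ty":-0.029,"tz":0,"ax":0,"ay":0,"az":0},
  {"claw":0,"tx":-0.029,"ty":-0.029,"tz":0,"ax":0,"ay":0,"az":0},
])

```text
clock: 2.87
tcp_pos: [0.5749, -0.1264, 0.4049]
orientation: [0.586, 3.086, 0.0]
contact_force: [0.4, 0.7, 0.0]
grip_width: 0.0853
gripper_force: 0.0
```

>>> arm_command([
  {"claw":0,"tx":0,"ty":0,"tz":0,"ax":0,"ay":0,"az":7.1},
  {"claw":0,"tx":0,"ty":0,"tz":0,"ax":0,"ay":0,"az":7.1},
  {"claw":0,"tx":0,"ty":0,"tz":0,"ax":0,"ay":0,"az":7.1},
  {"claw":0,"tx":0,"ty":0,"tz":0,"ax":0,"ay":0,"az":7.1},
  {"claw":0,"tx":0,"ty":0,"tz":0,"ax":0,"ay":0,"az":7.1},
  {"claw":0,"tx":0,"ty":0,"tz":0,"ax":0,"ay":0,"az":7.1},
  {"claw":0,"tx":0,"ty":0,"tz":0,"ax":0,"ay":0,"az":7.1},
  {"claw":0,"tx":0,"ty":0,"tz":0,"ax":0,"ay":0,"az":7.1},
  {"claw":0,"tx":0,"ty":0,"tz":0,"ax":0,"ay":0,"az":7.1},
  {"claw":0,"tx":0,"ty":0,"tz":0,"ax":0,"ay":0,"az":7.1},
])

```text
clock: 3.7
tcp_pos: [0.5744, -0.1244, 0.4048]
orientation: [2.276, 2.165, 0.001]
contact_force: [0.3, -0.2, -0.2]
grip_width: 0.0855
gripper_force: 0.0
```

```bash
python3 - <<'E'
from h import *
o=r.get_obs();print(o['clock'],o['joints'],o['tcp_pos'],R.from_rotvec(o['orientation']).as_matrix().round(3))
T=cam('wrist',o)
save('wrist','w2.png')
find(['carousel','knob','jar_center','tray','dropper'],'wrist',T=T)
E
```

```text
3.7 [-0.43229291  0.39637139  0.7084584   1.80607772 -0.29469792  1.04683305
  0.3371708 ] [ 0.57441104 -0.12435154  0.40481529] [[ 0.05   0.999  0.   ]
 [ 0.999 -0.05   0.   ]
 [ 0.     0.    -1.   ]]
wrist tip_of carousel 0.34 [ 0.604 -0.112  0.064]
wrist tip_of knob 0.89 [ 0.603 -0.11   0.068]
wrist tip_of jar_center 0.93 [ 0.492 -0.166  0.04 ]
wrist tip_of jar_center 0.8 [ 0.715 -0.154  0.041]
wrist tip_of jar_center 0.74 [ 0.604 -0.153  0.044]
wrist tip_of tray 0.78 [ 0.536 -0.352  0.003]
wrist tip_of dropper 0.67 [ 0.594 -0.355  0.008]
wrist tip_of dropper 0.65 [ 0.536 -0.349  0.003]
```

View pics/w2.png

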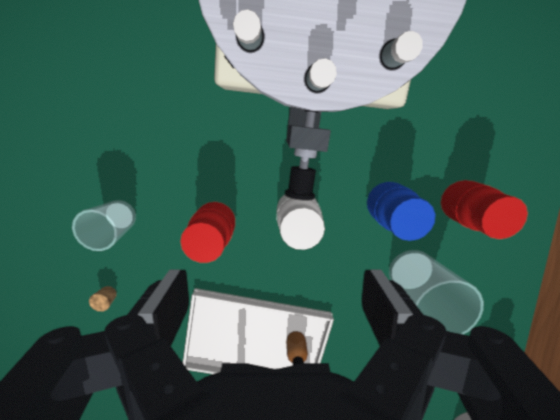

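The wrist picture shows the white jar's cap at (302,228) below the knob (302,183), with red (205,238) and blue (405,213) jars well clear. I'll align with the plunger axis and go down.

>>> arm_command([
  {"claw":0,"tx":0,"ty":0,"tz":0,"ax":0,"ay":0,"az":6.7},
  {"claw":0,"tx":-0.013,"ty":0.017,"tz":0,"ax":0,"ay":0,"az":0},
  {"claw":0,"tx":-0.013,"ty":0.017,"tz":0,"ax":0,"ay":0,"az":0},
  {"claw":0,"tx":0,"ty":0,"tz":0.02,"ax":0,"ay":0,"az":0},
  {"claw":0,"tx":0,"ty":0,"tz":0.025,"ax":0,"ay":0,"az":0},
  {"claw":0,"tx":0,"ty":0,"tz":0.025,"ax":0,"ay":0,"az":0},
  {"claw":0,"tx":0,"ty":0,"tz":0.025,"ax":0,"ay":0,"az":0},
  {"claw":0,"tx":0,"ty":0,"tz":0.015,"ax":0,"ay":0,"az":0},
  {"claw":0,"tx":0,"ty":0,"tz":0,"ax":0,"ay":0,"az":0},
  {"claw":0,"tx":0,"ty":0,"tz":0,"ax":0,"ay":0,"az":0},
])

```text
clock: 4.83
tcp_pos: [0.6036, -0.1557, 0.2944]
orientation: [-2.391, -2.036, 0.001]
contact_force: [0.2, 0.5, 0.3]
grip_width: 0.0856
gripper_force: 0.0
```

```bash
python3 - <<'E'
from h import *
o=r.get_obs();print(o['clock'],o['tcp_pos'],R.from_rotvec(o['orientation']).as_matrix().round(3))
T=cam('wrist',o)
save('wrist','w3.png')
find(['knob','jar_center','carousel'],'wrist',T=T)
E
```

```text
4.8333 [ 0.6036331  -0.15574247  0.29435546] [[ 0.159  0.987 -0.001]
 [ 0.987 -0.159  0.   ]
 [-0.    -0.001 -1.   ]]
wrist tip_of knob 0.68 [ 0.601 -0.108  0.066]
wrist tip_of jar_center 0.94 [ 0.714 -0.153  0.042]
wrist tip_of jar_center 0.89 [ 0.809 -0.152  0.046]
wrist tip_of jar_center 0.67 [ 0.495 -0.166  0.038]
```

View pics/w3.png

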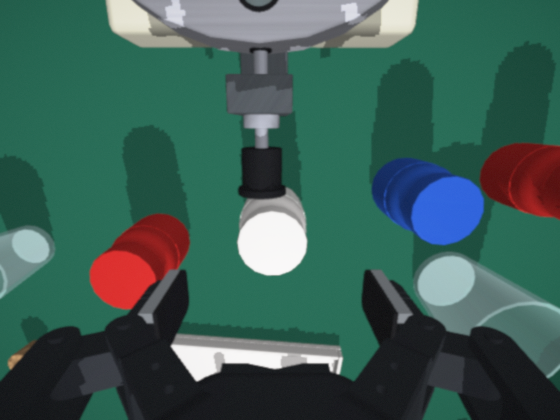

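The picture shows the white cap at (272,239) and the knob centred at column 261, running straight up the image, so the axis is aligned. I'll work out the exact positions from these pixels.

```bash
python3 - <<'E'
from h import *
o=r.get_obs();C=cam('wrist',o);m=r.camera_model('wrist')
Rt=R.from_rotvec(o['orientation']).as_matrix()
for n,u,v,z in [('cap',272,239,.08),('knob mid in',262,150,.07),('lip outer',262,190,.086),('bush end',262,126,.07),('disc rim',262,50,.085)]:
    d=C[:3,:3]@np.array([(u-m['cx'])/m['fx'],-(v-m['cy'])/m['fy'],-1]);p=C[:3,3]+d*(z-C[2,3])/d[2]
    print(n,p.round(4),'tool',(Rt.T@(p-o['tcp_pos'])).round(4))
E
```

```text
cap [ 0.6021 -0.1533  0.08  ] tool [ 0.0022 -0.0031  0.2162]
knob mid in [ 0.6051 -0.0954  0.07  ] tool [ 0.0598 -0.0094  0.2262]
lip outer [ 0.6018 -0.1179  0.086 ] tool [ 0.0371 -0.0091  0.2102]
bush end [ 0.6077 -0.0808  0.07  ] tool [ 0.0746 -0.0092  0.2262]
disc rim [ 0.6152 -0.0419  0.085 ] tool [ 0.1143 -0.008   0.2112]
```

>>> arm_command([
  {"claw":0,"tx":0.002,"ty":-0.003,"tz":0,"ax":0,"ay":0,"az":0},
  {"claw":0,"tx":0,"ty":0,"tz":0.022,"ax":0,"ay":0,"az":0},
  {"claw":0,"tx":0,"ty":0,"tz":0.022,"ax":0,"ay":0,"az":0},
  {"claw":0,"tx":0,"ty":0,"tz":0.022,"ax":0,"ay":0,"az":0},
  {"claw":0,"tx":0,"ty":0,"tz":0.015,"ax":0,"ay":0,"az":0},
  {"claw":0,"tx":0,"ty":0,"tz":0.007,"ax":0,"ay":0,"az":0},
  {"claw":0,"tx":0,"ty":0,"tz":0,"ax":0,"ay":0,"az":0},
  {"claw":0,"tx":0,"ty":0,"tz":0,"ax":0,"ay":0,"az":0},
  {"claw":0.2,"tx":0,"ty":0,"tz":0,"ax":0,"ay":0,"az":0},
  {"claw":0.3,"tx":0,"ty":0,"tz":0,"ax":0,"ay":0,"az":0},
], squeeze=30)

```text
clock: 5.87
tcp_pos: [0.6017, -0.1534, 0.208]
orientation: [2.392, 2.034, 0.002]
contact_force: [-0.0, 0.2, -0.2]
grip_width: 0.0638
gripper_force: 0.0
```

>>> arm_command([
  {"claw":0.4,"tx":0,"ty":0,"tz":0,"ax":0,"ay":0,"az":0},
  {"claw":0.5,"tx":0,"ty":0,"tz":0,"ax":0,"ay":0,"az":0},
  {"claw":0.6,"tx":0,"ty":0,"tz":0,"ax":0,"ay":0,"az":0},
  {"claw":0.8,"tx":0,"ty":0,"tz":0,"ax":0,"ay":0,"az":0},
  {"claw":1,"tx":0,"ty":0,"tz":0,"ax":0,"ay":0,"az":0},
  {"claw":1,"tx":0,"ty":0,"tz":0,"ax":0,"ay":0,"az":0},
  {"claw":1,"tx":0,"ty":0,"tz":0,"ax":0,"ay":0,"az":0},
  {"claw":1,"tx":0,"ty":0,"tz":0,"ax":0,"ay":0,"az":0},
  {"claw":1,"tx":0,"ty":0,"tz":0,"ax":0,"ay":0,"az":0},
  {"claw":1,"tx":0,"ty":0,"tz":0,"ax":0,"ay":0,"az":0},
])

```text
clock: 6.7
tcp_pos: [0.6015, -0.1534, 0.2081]
orientation: [2.392, 2.035, 0.002]
contact_force: [-1.3, 1.3, 7.0]
grip_width: 0.0504
gripper_force: 30.3
```

>>> arm_command([
  {"claw":1,"tx":0,"ty":0,"tz":-0.005,"ax":0,"ay":0,"az":0},
  {"claw":1,"tx":0,"ty":0,"tz":-0.01,"ax":0,"ay":0,"az":0},
  {"claw":1,"tx":0,"ty":0,"tz":-0.015,"ax":0,"ay":0,"az":0},
  {"claw":1,"tx":0,"ty":0,"tz":-0.015,"ax":0,"ay":0,"az":0},
  {"claw":1,"tx":0,"ty":0,"tz":-0.015,"ax":0,"ay":0,"az":0},
  {"claw":1,"tx":0,"ty":0,"tz":-0.015,"ax":0,"ay":0,"az":0},
  {"claw":1,"tx":0,"ty":0,"tz":-0.01,"ax":0,"ay":0,"az":0},
  {"claw":1,"tx":0,"ty":0,"tz":-0.005,"ax":0,"ay":0,"az":0},
  {"claw":1,"tx":0,"ty":0,"tz":0,"ax":0,"ay":0,"az":0},
  {"claw":1,"tx":0,"ty":0,"tz":0,"ax":0,"ay":0,"az":0},
], squeeze=40)

```text
clock: 7.53
tcp_pos: [0.601, -0.1529, 0.2965]
orientation: [-2.393, -2.035, -0.0]
contact_force: [-0.6, -0.3, -1.2]
grip_width: 0.0499
gripper_force: 41.8
```

>>> arm_command([
  {"claw":1,"tx":-0.012,"ty":-0.004,"tz":0,"ax":0,"ay":0,"az":0},
  {"claw":1,"tx":-0.022,"ty":-0.008,"tz":0,"ax":0,"ay":0,"az":0},
  {"claw":1,"tx":-0.03,"ty":-0.012,"tz":0,"ax":0,"ay":0,"az":0},
  {"claw":1,"tx":-0.03,"ty":-0.012,"tz":0,"ax":0,"ay":0,"az":0},
  {"claw":1,"tx":-0.03,"ty":-0.012,"tz":0,"ax":0,"ay":0,"az":0},
  {"claw":1,"tx":-0.03,"ty":-0.012,"tz":0,"ax":0,"ay":0,"az":0},
  {"claw":1,"tx":-0.025,"ty":-0.009,"tz":0,"ax":0,"ay":0,"az":2},
  {"claw":1,"tx":-0.018,"ty":-0.006,"tz":0,"ax":0,"ay":0,"az":2},
  {"claw":1,"tx":-0.01,"ty":-0.003,"tz":0,"ax":0,"ay":0,"az":0},
  {"claw":1,"tx":0,"ty":0,"tz":0,"ax":0,"ay":0,"az":0},
])

```text
clock: 8.37
tcp_pos: [0.4872, -0.3471, 0.2963]
orientation: [-2.466, -1.946, 0.003]
contact_force: [0.0, -0.6, -2.1]
grip_width: 0.0498
gripper_force: 41.8
```

```bash
python3 - <<'E'
from h import *
o=r.get_obs();print(o['clock'],o['tcp_pos'],o['grip_width'],o['gripper_force'],o['joints'],R.from_rotvec(o['orientation']).as_matrix().round(3))
save('scene','s4.png');save('wrist','w4.png')
find(['jar_center','tray','dropper','knob'],'scene');find(['jar_center','tray','dropper','knob'],'wrist',T=cam('wrist',o))
E
```

```text
8.3667 [ 0.48715306 -0.3470698   0.29632889] 0.04981480316209053 41.81776128010824 [ 0.0224179   0.55906775  0.67145344  1.87379263 -0.44610233  0.8643179
  0.68151624] [[ 0.233  0.973 -0.002]
 [ 0.973 -0.233 -0.001]
 [-0.001 -0.001 -1.   ]]
scene tip_of jar_center 0.82 [ 0.716 -0.154  0.04 ]
scene tip_of jar_center 0.77 [ 0.5   -0.166  0.04 ]
scene tip_of jar_center 0.72 [ 0.484 -0.352  0.131]
scene tip_of tray 0.74 [ 0.538 -0.355  0.004]
scene tip_of dropper 0.66 [ 0.607 -0.11   0.073]
scene tip_of dropper 0.54 [ 0.597 -0.351  0.004]
scene tip_of knob 0.51 [ 0.602 -0.109  0.071]
wrist tip_of tray 0.86 [ 0.535 -0.355  0.003]
wrist tip_of dropper 0.73 [ 0.591 -0.357  0.009]
```

View pics/s4.png

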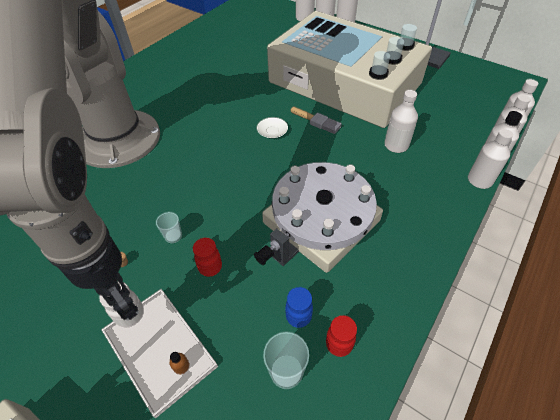

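The picture shows the jar held upright over the near, free half of the tray at (125,310), with the dropper bottle clear at (178,360). I'll lower it.

>>> arm_command([
  {"claw":1,"tx":0,"ty":0,"tz":0.01,"ax":0,"ay":0,"az":0},
  {"claw":1,"tx":0,"ty":0,"tz":0.015,"ax":0,"ay":0,"az":0},
  {"claw":1,"tx":0,"ty":0,"tz":0.015,"ax":0,"ay":0,"az":0},
  {"claw":1,"tx":0,"ty":0,"tz":0.015,"ax":0,"ay":0,"az":0},
  {"claw":1,"tx":0,"ty":0,"tz":0.012,"ax":0,"ay":0,"az":0},
  {"claw":1,"tx":0,"ty":0,"tz":0.008,"ax":0,"ay":0,"az":0},
  {"claw":1,"tx":0,"ty":0,"tz":0.005,"ax":0,"ay":0,"az":0},
  {"claw":1,"tx":0,"ty":0,"tz":0.002,"ax":0,"ay":0,"az":0},
  {"claw":1,"tx":0,"ty":0,"tz":0,"ax":0,"ay":0,"az":0},
  {"claw":1,"tx":0,"ty":0,"tz":0,"ax":0,"ay":0,"az":0},
])

```text
clock: 9.7
tcp_pos: [0.4899, -0.3446, 0.2152]
orientation: [2.462, 1.95, 0.0]
contact_force: [0.1, 0.1, -1.4]
grip_width: 0.0501
gripper_force: 41.8
```

>>> arm_command([
  {"claw":1,"tx":0,"ty":0,"tz":0.001,"ax":0,"ay":0,"az":0},
  {"claw":1,"tx":0,"ty":0,"tz":0.001,"ax":0,"ay":0,"az":0},
  {"claw":1,"tx":0,"ty":0,"tz":0.0005,"ax":0,"ay":0,"az":0},
  {"claw":1,"tx":0,"ty":0,"tz":0,"ax":0,"ay":0,"az":0},
  {"claw":1,"tx":0,"ty":0,"tz":0,"ax":0,"ay":0,"az":0},
  {"claw":1,"tx":0,"ty":0,"tz":0,"ax":0,"ay":0,"az":0},
  {"claw":1,"tx":0,"ty":0,"tz":0,"ax":0,"ay":0,"az":0},
  {"claw":1,"tx":0,"ty":0,"tz":0,"ax":0,"ay":0,"az":0},
  {"claw":1,"tx":0,"ty":0,"tz":0,"ax":0,"ay":0,"az":0},
  {"claw":1,"tx":0,"ty":0,"tz":0,"ax":0,"ay":0,"az":0},
])

```text
clock: 10.53
tcp_pos: [0.4897, -0.3443, 0.2123]
orientation: [2.463, 1.951, 0.0]
contact_force: [-0.9, -0.3, -0.3]
grip_width: 0.0493
gripper_force: 41.9
```

Weight is coming off, so the jar is at the floor. I'll open the gripper slowly.

>>> arm_command([
  {"claw":1,"tx":0,"ty":0,"tz":0.0005,"ax":0,"ay":0,"az":0},
  {"claw":1,"tx":0,"ty":0,"tz":0,"ax":0,"ay":0,"az":0},
  {"claw":0.38,"tx":0,"ty":0,"tz":0,"ax":0,"ay":0,"az":0},
  {"claw":0.34,"tx":0,"ty":0,"tz":0,"ax":0,"ay":0,"az":0},
  {"claw":0.3,"tx":0,"ty":0,"tz":0,"ax":0,"ay":0,"az":0},
  {"claw":0.2,"tx":0,"ty":0,"tz":0,"ax":0,"ay":0,"az":0},
  {"claw":0.1,"tx":0,"ty":0,"tz":0,"ax":0,"ay":0,"az":0},
  {"claw":0.05,"tx":0,"ty":0,"tz":0,"ax":0,"ay":0,"az":0},
  {"claw":0.05,"tx":0,"ty":0,"tz":0,"ax":0,"ay":0,"az":0},
  {"claw":0.05,"tx":0,"ty":0,"tz":0,"ax":0,"ay":0,"az":0},
], squeeze=20)

```text
clock: 11.37
tcp_pos: [0.4897, -0.3443, 0.2117]
orientation: [-2.463, -1.951, -0.0]
contact_force: [0.2, -0.6, 0.1]
grip_width: 0.081
gripper_force: 0.0
```

>>> arm_command([
  {"claw":0,"tx":0,"ty":0,"tz":-0.01,"ax":0,"ay":0,"az":0},
  {"claw":0,"tx":0,"ty":0,"tz":-0.02,"ax":0,"ay":0,"az":0},
  {"claw":0,"tx":0,"ty":0,"tz":-0.02,"ax":0,"ay":0,"az":0},
  {"claw":0,"tx":0,"ty":0,"tz":-0.02,"ax":0,"ay":0,"az":0},
  {"claw":0,"tx":0,"ty":0,"tz":-0.02,"ax":0,"ay":0,"az":0},
  {"claw":0,"tx":0,"ty":0,"tz":-0.01,"ax":0,"ay":0,"az":0},
  {"claw":0,"tx":0,"ty":0,"tz":0,"ax":0,"ay":0,"az":-2},
  {"claw":0,"tx":0,"ty":0,"tz":0,"ax":0,"ay":0,"az":-2},
  {"claw":0,"tx":0,"ty":0,"tz":0,"ax":0,"ay":0,"az":0},
  {"claw":0,"tx":0,"ty":0,"tz":0,"ax":0,"ay":0,"az":0},
])

```text
clock: 12.2
tcp_pos: [0.4896, -0.3442, 0.3117]
orientation: [-2.394, -2.034, -0.0]
contact_force: [0.1, 1.0, 0.4]
grip_width: 0.0848
gripper_force: 0.0
```

```bash
python3 - <<'E'
from h import *
o=r.get_obs();M=R.from_rotvec(o['orientation']).as_matrix();print(o['clock'],o['tcp_pos'],M.round(3))
save('wrist','w5.png');save('scene','s5.png')
find(['jar_center','tray','dropper','knob'],'scene');find(['jar_center','tray','knob'],'wrist',T=cam('wrist',o))
print('to hover knob, tool:',M.T@(np.array([.602,-.110,.30])-o['tcp_pos']))
E
```

```text
12.2 [ 0.48956428 -0.34421227  0.31173344] [[ 0.161  0.987  0.   ]
 [ 0.987 -0.161  0.   ]
 [ 0.    -0.    -1.   ]]
scene tip_of jar_center 0.87 [ 0.496 -0.168  0.043]
scene tip_of jar_center 0.82 [ 0.489 -0.349  0.047]
scene tip_of jar_center 0.8 [ 0.716 -0.153  0.041]
scene tip_of tray 0.6 [ 0.534 -0.355  0.005]
scene tip_of dropper 0.88 [ 0.595 -0.355  0.003]
scene tip_of knob 0.54 [ 0.604 -0.112  0.073]
wrist tip_of tray 0.86 [ 0.534 -0.351  0.002]
to hover knob, tool: [0.24928783 0.0731524  0.01179657]
```

View pics/w5.png

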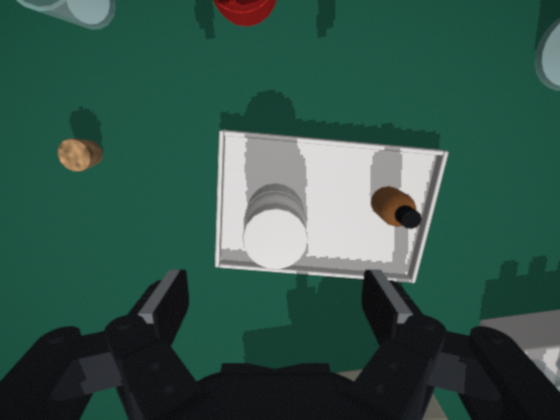

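The picture shows the jar upright in the tray's left half (cap at (275,240), foot at (275,205)), released and clear of the dropper bottle at (395,207). Next I'll move towards the knob.

>>> arm_command([
  {"claw":0,"tx":0.02,"ty":0.008,"tz":0,"ax":0,"ay":0,"az":0},
  {"claw":0,"tx":0.03,"ty":0.01,"tz":0,"ax":0,"ay":0,"az":0},
  {"claw":0,"tx":0.03,"ty":0.01,"tz":0,"ax":0,"ay":0,"az":0},
  {"claw":0,"tx":0.03,"ty":0.01,"tz":0,"ax":0,"ay":0,"az":0},
  {"claw":0,"tx":0.03,"ty":0.01,"tz":0,"ax":0,"ay":0,"az":0},
  {"claw":0,"tx":0.03,"ty":0.01,"tz":0,"ax":0,"ay":0,"az":0},
  {"claw":0,"tx":0.02,"ty":0.01,"tz":0,"ax":0,"ay":0,"az":0},
  {"claw":0,"tx":0.02,"ty":0.005,"tz":0.01,"ax":0,"ay":0,"az":0},
  {"claw":0,"tx":0,"ty":0,"tz":0.01,"ax":0,"ay":0,"az":0},
  {"claw":0,"tx":0,"ty":0,"tz":0,"ax":0,"ay":0,"az":0},
])

```text
clock: 13.48
tcp_pos: [0.5953, -0.1469, 0.2896]
orientation: [-2.388, -2.038, 0.003]
contact_force: [-1.1, -0.4, -0.1]
grip_width: 0.0855
gripper_force: 0.0
```

```bash
python3 - <<'E'
from h import *
o=r.get_obs();M=R.from_rotvec(o['orientation']).as_matrix();print(o['clock'],o['tcp_pos'])
save('wrist','w6.png')
find(['knob','carousel'],'wrist',T=cam('wrist',o))
print('knob in tool:',M.T@(np.array([.602,-.108,.07])-o['tcp_pos']))
E
```

```text
13.4833 [ 0.5952923  -0.14685143  0.28959979]
wrist tip_of knob 0.85 [ 0.601 -0.108  0.069]
knob in tool: [0.03937315 0.00124483 0.21960578]
```

View pics/w6.png

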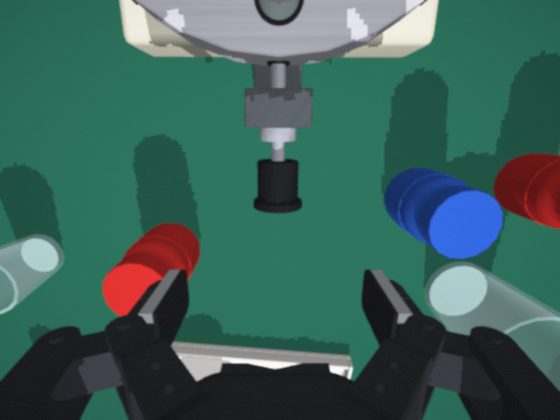

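The picture shows the knob fully exposed at (278,185), in line with the bush and the tool's centre column. I'll go over it, straddle it and close.

>>> arm_command([
  {"claw":0,"tx":0.02,"ty":0.001,"tz":0,"ax":0,"ay":0,"az":0},
  {"claw":0,"tx":0.022,"ty":0,"tz":0,"ax":0,"ay":0,"az":0},
  {"claw":0,"tx":0,"ty":0,"tz":0.015,"ax":0,"ay":0,"az":0},
  {"claw":0,"tx":0,"ty":0,"tz":0.02,"ax":0,"ay":0,"az":0},
  {"claw":0,"tx":0,"ty":0,"tz":0.02,"ax":0,"ay":0,"az":0},
  {"claw":0,"tx":0,"ty":0,"tz":0.012,"ax":0,"ay":0,"az":0},
  {"claw":0,"tx":0,"ty":0,"tz":0,"ax":0,"ay":0,"az":0},
  {"claw":0.2,"tx":0,"ty":0,"tz":0,"ax":0,"ay":0,"az":0},
  {"claw":0.3,"tx":0,"ty":0,"tz":0,"ax":0,"ay":0,"az":0},
  {"claw":0.4,"tx":0,"ty":0,"tz":0,"ax":0,"ay":0,"az":0},
], squeeze=80)

```text
clock: 14.47
tcp_pos: [0.6037, -0.108, 0.226]
orientation: [2.393, 2.034, 0.002]
contact_force: [-0.5, 0.6, -0.1]
grip_width: 0.0518
gripper_force: 0.0
```

>>> arm_command([
  {"claw":0.5,"tx":0,"ty":0,"tz":0,"ax":0,"ay":0,"az":0},
  {"claw":0.6,"tx":0,"ty":0,"tz":0,"ax":0,"ay":0,"az":0},
  {"claw":0.7,"tx":0,"ty":0,"tz":0,"ax":0,"ay":0,"az":0},
  {"claw":0.8,"tx":0,"ty":0,"tz":0,"ax":0,"ay":0,"az":0},
  {"claw":1,"tx":0,"ty":0,"tz":0,"ax":0,"ay":0,"az":0},
  {"claw":1,"tx":0,"ty":0,"tz":0,"ax":0,"ay":0,"az":0},
  {"claw":1,"tx":0,"ty":0,"tz":0,"ax":0,"ay":0,"az":0},
  {"claw":1,"tx":0,"ty":0,"tz":0,"ax":0,"ay":0,"az":0},
  {"claw":1,"tx":0,"ty":0,"tz":0,"ax":0,"ay":0,"az":0},
  {"claw":1,"tx":0,"ty":0,"tz":0,"ax":0,"ay":0,"az":0},
])

```text
clock: 15.3
tcp_pos: [0.6027, -0.1075, 0.2253]
orientation: [-2.392, -2.034, 0.0]
contact_force: [-3.4, 1.9, 7.0]
grip_width: 0.0239
gripper_force: 78.0
```

>>> arm_command([
  {"claw":1,"tx":-0.002,"ty":0,"tz":0,"ax":0,"ay":0,"az":0},
  {"claw":1,"tx":-0.003,"ty":0,"tz":0,"ax":0,"ay":0,"az":0},
  {"claw":1,"tx":-0.003,"ty":0,"tz":0,"ax":0,"ay":0,"az":0},
  {"claw":1,"tx":-0.003,"ty":0,"tz":0,"ax":0,"ay":0,"az":0},
  {"claw":1,"tx":-0.003,"ty":0,"tz":0,"ax":0,"ay":0,"az":0},
  {"claw":1,"tx":-0.003,"ty":0,"tz":0,"ax":0,"ay":0,"az":0},
  {"claw":1,"tx":-0.002,"ty":0,"tz":0,"ax":0,"ay":0,"az":0},
  {"claw":1,"tx":0,"ty":0,"tz":0,"ax":0,"ay":0,"az":0},
  {"claw":1,"tx":0,"ty":0,"tz":0,"ax":0,"ay":0,"az":0},
  {"claw":1,"tx":0,"ty":0,"tz":0,"ax":0,"ay":0,"az":0},
])

```text
clock: 16.13
tcp_pos: [0.6002, -0.1238, 0.2252]
orientation: [-2.388, -2.035, -0.003]
contact_force: [-3.6, 7.3, 8.8]
grip_width: 0.0238
gripper_force: 78.0
```

>>> arm_command([
  {"claw":1,"tx":-0.001,"ty":0,"tz":0,"ax":0,"ay":0,"az":0},
  {"claw":1,"tx":-0.001,"ty":0,"tz":0,"ax":0,"ay":0,"az":0},
  {"claw":1,"tx":-0.001,"ty":0,"tz":0,"ax":0,"ay":0,"az":0},
  {"claw":1,"tx":-0.001,"ty":0,"tz":0,"ax":0,"ay":0,"az":0},
  {"claw":1,"tx":0,"ty":0,"tz":0,"ax":0,"ay":0,"az":0},
  {"claw":1,"tx":0,"ty":0,"tz":0,"ax":0,"ay":0,"az":0},
  {"claw":1,"tx":0,"ty":0,"tz":0,"ax":0,"ay":0,"az":0},
  {"claw":1,"tx":0,"ty":0,"tz":0,"ax":0,"ay":0,"az":0},
  {"claw":1,"tx":0,"ty":0,"tz":0,"ax":0,"ay":0,"az":0},
  {"claw":1,"tx":0,"ty":0,"tz":0,"ax":0,"ay":0,"az":0},
])

```text
clock: 16.97
tcp_pos: [0.5996, -0.1275, 0.2252]
orientation: [-2.387, -2.035, -0.004]
contact_force: [-3.8, 7.7, 9.1]
grip_width: 0.0237
gripper_force: 78.0
```

```bash
python3 - <<'E'
from h import *
o=r.get_obs();print(o['clock'],o['tcp_pos'],o['contact_force'])
save('wrist','w7.png');save('scene','s7.png')
find(['jar_center','dropper','knob'],'scene')
E
```

```text
16.9667 [ 0.59963438 -0.12745446  0.22522939] [-3.84127353  7.74985309  9.1338408 ]
scene tip_of jar_center 0.93 [ 0.502 -0.163  0.043]
scene tip_of jar_center 0.83 [ 0.488 -0.345  0.045]
scene tip_of jar_center 0.82 [ 0.811 -0.156  0.042]
scene tip_of dropper 0.77 [ 0.598 -0.355  0.005]
scene tip_of knob 0.57 [ 0.599 -0.129  0.073]
scene tip_of knob 0.31 [ 0.417  0.38  -0.002]
```

View pics/w7.png

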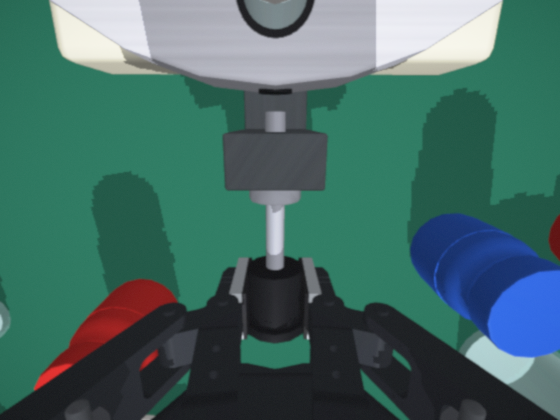

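The picture shows the knob gripped at (275,295), with the pin tip (275,115) pulled clear of the disc's rim (275,90). I'll go a little further to confirm the stop.

>>> arm_command([
  {"claw":1,"tx":-0.001,"ty":0,"tz":0,"ax":0,"ay":0,"az":0},
  {"claw":1,"tx":-0.0005,"ty":0,"tz":0,"ax":0,"ay":0,"az":0},
  {"claw":1,"tx":0,"ty":0,"tz":0,"ax":0,"ay":0,"az":0},
  {"claw":1,"tx":0,"ty":0,"tz":0,"ax":0,"ay":0,"az":0},
  {"claw":1,"tx":0,"ty":0,"tz":0,"ax":0,"ay":0,"az":0},
  {"claw":1,"tx":0,"ty":0,"tz":0,"ax":0,"ay":0,"az":0},
  {"claw":1,"tx":0,"ty":0,"tz":0,"ax":0,"ay":0,"az":0},
  {"claw":1,"tx":0,"ty":0,"tz":0,"ax":0,"ay":0,"az":0},
  {"claw":1,"tx":0,"ty":0,"tz":0,"ax":0,"ay":0,"az":0},
  {"claw":1,"tx":0,"ty":0,"tz":0,"ax":0,"ay":0,"az":0},
])

```text
clock: 18.05
tcp_pos: [0.5996, -0.1282, 0.2252]
orientation: [-2.386, -2.035, -0.005]
contact_force: [-3.8, 10.1, 9.8]
grip_width: 0.0238
gripper_force: 78.1
```

The force has risen and the travel has stalled, so the plunger is at its stop. I'll hand in.

```bash
python3 -c "
from bench import r
print(r.hand_in())"
```

```text
the job is handed in; nothing more can be done
None
```

The white jar stands upright in the free half of the tray, and the plunger's knob was pulled about 20 mm to its stop and was still held in the gripper when I handed the job in at about 18 s; no verdict was returned.

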